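# Find the rocking tub cover and hold it home

### The arm

A 7-joint arm with a two-finger parallel gripper is mounted at the origin on the work surface. World frame = base frame: x ahead of the robot, y to its left, z up, the work surface at z = 0. Lengths are in m, angles in rad, forces in N, time in s.
With the tool pointing down it reaches from about 0.425 to 0.875 m from the base axis. Payload 4.7 kg.
Tool frame: the origin (TCP) lies at the very end of the fingers, on their centre line; the grasp point (between the pads) lies 19 mm behind it; z points along the fingers, y is the line along which they close (so a half turn about z gives the same grasp; the last joint's range is limited). The gripper opens to 87 mm and grips with 3 to 60 N. Pads are 19 mm wide; open, the fingers measure 117 mm over their backs; the gripper's body (75 mm by 190 mm) begins 51 mm behind the grasp point.
Start: joints at [1.222, 0.321, -0.07, 1.45, 0.023, 1.371, -0.057], TCP at [0.231, -0.608, 0.223] pointing down, gripper open.
Joint ranges: [-2.86, 2.86], [-0.3, 2.09], [-1.38, 1.24], [0.06, 2.45], [-1.56, 4.7], [0.09, 2.05], [-2.69, 2.69]. Speed limits (rad/s): [2.57, 2.57, 3.14, 3.14, 3.14, 3.14, 3.14].

### API

Orientations are given as a rotation vector (axis times angle).
In Python, from bench import ctrl, imaging, ticket gives the robot as it stands.
- The arm moves only by the tool jog_arm, never from a script. Its argument "rows" is text: rows parted by semicolons, each of 7 numbers parted by spaces: the shift along the tool's x, y, z in cm, then the turn, a rotation vector about the tool's x, y, z in rad, then the closure, from -1 (fully open) to 1 (shut), so that 0 is half open. A call has 1 to 5 rows; each row shifts and turns the commanded pose from where the row before left it, along the tool's axes as they then stand; what a row does not reach is not made up. A row lasts 1/8 s, in which the tool goes at most 62.5 mm and 10.7 degrees, less where a joint would pass 70% of its speed; a pose out of reach is approached as far as the arm can. A call with a gripper value outside its range is refused whole. The fingers move at their own pace and stop on an object; "force" is the grip in N (left out, the last holds). Time passes only in rows, so rows that do not move let the fingers close. It gives the time, the measured TCP pose, the force, the opening and the grip force at its end, in the units of the state.
- ctrl.get_state(): the state, without advancing time (a new reading comes with each control period).
- imaging.get_image(name): name is "side" or "top"; returns a dict with "img" (384x512x3 uint8, blue, green, red), "vertical_fov" (degrees; the focal length in pixels is half the picture's height over the tangent of half this angle, whatever the lens; pixels are square), "cx", "cy" (the principal point, pixels), "k1" (the pictures are not rectified: a ray, as slopes to the right and down, at radius r is drawn at 1 + k1 r^2 times it, then the intrinsics apply), "origin" and "orientation" of the camera in the world. Camera axes: x right, y down, z forward; pixel columns grow to the right and rows downward; lengths in m; the calibration is good to about 2 mm. A picture is of the moment at which its call begins. There is no depth.
- ticket.close_job(): hands the job in; it is judged then, once.
The state is a dict: "time": time; "joint_positions": joint angles; "qd": joint speeds; "joint_torque": joint torques, N m; "position": TCP position; "tool_rot": TCP orientation; "ft_force": force on the tool from outside, world axes, zero at the start; "torque": the same for the moment, N m; "grip_width": opening from 0.0 (shut) to 1.0 (fully open); "grip_force": force on a finger pad.
Only numpy, scipy, OpenCV 4.12 (cv2) and the standard library are available. Lean on these libraries where they do the work, as an engineer would, in place of code of your own. Each camera call takes 0.05 s, during which the arm holds its last target. There are 200 camera calls.

### The job

One of the four yellow covers in the steel caddy is not seated, though they all look alike: press the covers gently near the edge, one after another, until one rocks under the finger. Then press that cover in its middle until it is down level all round on its tub, and finish while still holding it down, because its plug springs up again. Use only the fingertips, lift nothing, do not press with brute force, and leave the other things on the bench where they are.

Things in the scene. Friction and masses are not known exactly. Their poses are not given: they have to be found in the camera images.
- lid_1: Cover of the near left tub (seen from the robot, caddy unturned): round yellow plastic, 86 mm across, 22 mm high, about 80 g. Origin on its axis at the skirt's lower edge, z up; the flat raised top panel, 68 mm across, is 22 mm above the origin, 68 mm above the bench at the start. It sits over a grey tub with about 3 mm of side play.
- lid_2: Cover of the near right tub, made as lid_1. All four covers start level and equally high; one of the four, not always the same, is loose. A sound cover rests on a rim 70 mm across and stays put when pressed anywhere on its panel.
- lid_3: Cover of the far left tub, made as lid_1. The loose cover, pressed lightly 25 to 30 mm from its centre, tilts under less than 1 N until that side is down about 4 mm (some 0.2 rad), then stops on the rim; let go, it comes level again.
- lid_4: Cover of the far right tub, made as lid_1. Held home, the loose cover is 6 mm lower than at the start (top 62 mm above the bench) and lower than its neighbours, since its tub is 6 mm shorter than the others.
- plug (a joint): How far the sprung plug hidden under the middle of the loose cover (whichever that is) is pressed down, in m: 0 = proud, the cover stands on it alone and rocks; about 0.006 = the cover is down all round on its tub's rim. The plug is a ring 14 mm across; it yields at about 5 N, takes 7.5 N at the bottom, and springs back up when let go.
- caddy: Fixed dark steel tray 220 x 290 x 24 mm holding the four tubs two by two (their axes at x = -51 and +51 mm, y = +16 and -86 mm in its frame; neighbouring covers are 16 mm apart) and a narrow bay along its +y side. Origin: centre of its underside; x away from the robot at yaw 0, y left.
- glue: Small glue bottle standing in the caddy's bay, 28 mm across, 70 mm high; origin under its centre. Leave it alone.
- socket: Steel hex socket standing in the caddy's bay, 24 mm across, 34 mm high; origin under its centre. Leave it alone.
- tape: Yellow and black tape measure beside the caddy, 66 x 34 x 62 mm high; origin under its centre. Leave it alone.
- driver: Red-handled screwdriver lying on the bench to the right; leave it alone.
- screw_box: White plastic box with a green lid on the right, 78 x 108 x 78 mm high; origin under its centre. Leave it alone.
- spray: Blue spray can 60 mm across, 170 mm high, on the left; leave it alone.
- pliers: Red-handled pliers lying on the left, 160 mm long; leave them alone.
There are look-alikes about, which are no part of the job. What is shaped like the lid_1 but black or turquoise is not meant.

How it is judged:
On the way, in this order (a step that is already met when the one before it is completed fails the run):
1. the loose cover has been rocked by a press near its edge (it tilts more than 0.08 rad under the finger) (((angle between lid_1's own z axis and vertical above 0.08 rad and contact force between the fingers and lid_1 above 0.1 N) or (angle between lid_2's own z axis and vertical above 0.08 rad and contact force between the fingers and lid_2 above 0.1 N) or (angle between lid_3's own z axis and vertical above 0.08 rad and contact force between the fingers and lid_3 above 0.1 N) or (angle between lid_4's own z axis and vertical above 0.08 rad and contact force between the fingers and lid_4 above 0.1 N))).
2. the loose cover is held down level on its tub (value of joint plug above 0.0045 m and (contact force between the fingers and lid_1 above 3 N or contact force between the fingers and lid_2 above 3 N or contact force between the fingers and lid_3 above 3 N or contact force between the fingers and lid_4 above 3 N) and angle between each of lid_1, lid_2, lid_3, lid_4's own z axis and vertical below 0.05 rad), for 0.3 s.
At the end, for the whole second after the job is handed in: The plug under the loose cover is pressed down by more than 4.5 mm (of 6), the fingers press on a cover with more than 3 N, all four covers are level within 0.05 rad and on their tubs (no cover higher than 4 mm above where it started) (all of step 2 and z of each of lid_1, lid_2, lid_3, lid_4 in the frame of caddy below 0.05 m); the arm keeps its last pose, push and grip.
It fails at once if a cover is lifted (12 mm above where it started) (z of any of lid_1, lid_2, lid_3, lid_4 in the frame of caddy above 0.058 m).
It fails at once if a cover is pressed with brute force (over 50 N) (contact force between any of the arm, the fingers and lid_1 above 50 N or contact force between any of the arm, the fingers and lid_2 above 50 N or contact force between any of the arm, the fingers and lid_3 above 50 N or contact force between any of the arm, the fingers and lid_4 above 50 N).
It fails at once if another thing on the bench is displaced by more than 30 mm (distance of any of glue, socket, tape, driver, screw_box, spray, pliers from where it was at the start of the episode above 0.03 m).
It also fails if it takes over 48 s, if anything falls off the work surface, if the arm or the gripper's body presses on something with over 40 N, if the wrist force passes 120 N, or if a joint passes its speed limit or range.

## Working session

There is one attempt and no reset: what is moved stays moved. The work goes in short steps, Python scripts to look and compute and a tool call to move; the robot and the scene stay as the last step left them, time stands still between calls to the robot, and variables do not carry over. Pictures are saved under pics/ and viewed, at most 10 in all, crops included, and the job is handed in when it is done.

Besides the shell and the picture viewer there is one more tool, called after ">>>" as name(argument=value, ...) on one line, values as JSON. jog_arm: Moves the arm, as the interface text tells. Its arguments: {"type":"object","properties":{"rows":{"type":"string"},"force":{"type":"number"}},"required":["rows"]}

```bash
mkdir -p pics; cat > h.py <<'E'
import numpy as np, cv2
from scipy.spatial.transform import Rotation as R
from bench import ctrl, imaging, ticket
def cam(d):
    h=d["img"].shape[0]; f=h/2/np.tan(np.radians(d["vertical_fov"])/2)
    o=np.array(d["orientation"],float)
    M=R.from_rotvec(o).as_matrix() if o.size==3 else (o if o.shape==(3,3) else R.from_quat(o).as_matrix())
    return f,M,np.array(d["origin"],float)
def ray(d,u,v):
    f,M,o=cam(d); p=np.array([(u-d["cx"])/f,(v-d["cy"])/f]); q=p.copy()
    for _ in range(30): q=p/(1+d["k1"]*(q@q))
    r=M@np.array([q[0],q[1],1]); return o,r/np.linalg.norm(r)
def onz(d,u,v,z):
    o,r=ray(d,u,v); return o+r*(z-o[2])/r[2]
def proj(d,P):
    f,M,o=cam(d); c=M.T@(np.array(P)-o); q=c[:2]/c[2]; q=q*(1+d["k1"]*(q@q)); return q*f+[d["cx"],d["cy"]]
E
python3 - <<'E'
from h import *
for n in("top","side"):
    d=imaging.get_image(n); cv2.imwrite(f"pics/{n}0.png",d["img"]); print(n,{k:v for k,v in d.items() if k!="img"})
    m=cv2.inRange(cv2.cvtColor(d["img"],cv2.COLOR_BGR2HSV),(20,120,90),(35,255,255))
    k,l,s,c=cv2.connectedComponentsWithStats(m)
    for i in range(1,k):
        if s[i,4]>60: print(s[i],c[i].round(1),onz(d,*c[i],.068).round(4))
print(ctrl.get_state())
E
```

```text
top {'vertical_fov': 48.68519800217503, 'cx': 258.2575322020767, 'cy': 187.18279323151043, 'k1': -0.012776915645741875, 'origin': array([0.24250081, 0.00293741, 1.66826009]), 'orientation': array([-2.1580079 ,  2.13324028, -0.16339873])}
[238 142  23  23 404] [249.3 153.4] [0.6136 0.035  0.068 ]
[213 148  23  23 412] [223.6 158.9] [0.5907 0.1336 0.068 ]
[275 148  14  21 134] [281.5 158. ] [ 0.5969 -0.0892  0.068 ]
[244 167  23  24 420] [255. 179.] [0.5138 0.0119 0.068 ]
[218 173  23  24 422] [229.1 184.6] [0.4909 0.1105 0.068 ]
[  3 213  11  36 294] [  7.9 230.8] [0.3052 0.939  0.068 ]
side {'vertical_fov': 53.22512007450975, 'cx': 256.271449741631, 'cy': 192.66881440731925, 'k1': -0.016479944036273, 'origin': array([0.01820382, 1.04720524, 0.84917123]), 'orientation': array([-0.54275832,  2.55729328, -1.37741807])}
[ 196  178   60   48 1500] [226.9 204.3] [0.5503 0.074  0.068 ]
{'time': 0.1, 'joint_positions': array([ 1.22208082,  0.32177631, -0.07006956,  1.45159063,  0.0226279 ,
        1.370811  , -0.05688183]), 'qd': array([-6.75584698e-04,  5.01951664e-04,  1.96893771e-03, -1.38566641e-03,
        3.55248785e-04,  3.99585541e-05,  6.20021633e-04]), 'joint_torque': array([ 2.19806083e-05, -4.92571664e+01, -4.05483618e-01, -3.13398850e+01,
       -6.39014575e-02,  3.95098294e-02,  3.11271674e-05]), 'position': array([ 0.23044184, -0.60722587,  0.22153408]), 'tool_rot': array([-3.08831712e+00, -5.66533031e-01,  7.05322208e-04]), 'ft_force': array([0.15906576, 0.42829094, 0.146407  ]), 'torque': array([-0.03171354, -0.01054442, -0.00985199]), 'grip_force': 0.0, 'grip_width': 1.0026147189127705}
```

View pics/top0.png

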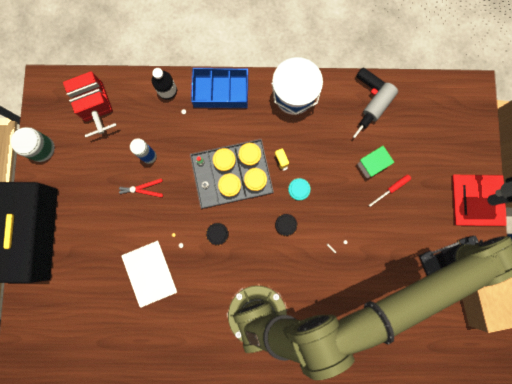

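View pics/side0.png

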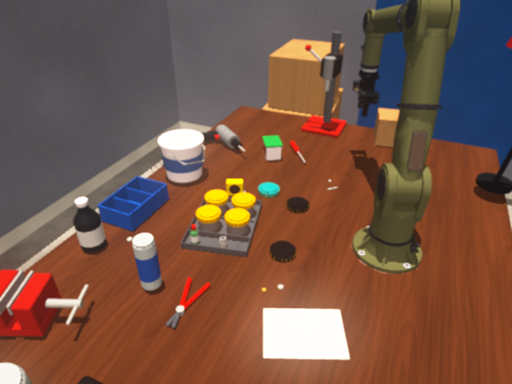

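The top view shows four yellow discs in the dark caddy: near left at pixel (229,185), near right (255,179), far left (224,159) and far right (249,153). These are lid_1 to lid_4, in that order: right colour, in the tray, about 102 mm apart. The turquoise disc at (299,189), the black ones at (217,233) and (286,224), and the yellow tape measure at (281,158) don't fit. The side view agrees, with the covers around (227,204). Next I'll refine the centres and confirm them in a crop.

```bash
python3 - <<'E'
from h import *
S={n:imaging.get_image(n) for n in("top","side")}
t=S["top"]; m=cv2.inRange(cv2.cvtColor(t["img"],cv2.COLOR_BGR2HSV),(20,120,90),(35,255,255))
C=[]
for (u,v) in((229,185),(255,179),(224,159),(249,153)):
    k=np.zeros_like(m); cv2.circle(k,(u,v),13,255,-1)
    c=max(cv2.findContours(m&k,0,cv2.CHAIN_APPROX_NONE)[0],key=cv2.contourArea)
    (x,y),r=cv2.minEnclosingCircle(c); P=onz(t,x,y,.056); C.append(P)
    print(P.round(4),"diam",2*np.linalg.norm(onz(t,x+r,y,.056)-P))
C=np.array(C)[:,:2]; mid=C.mean(0); ex=(C[2]+C[3]-C[0]-C[1]); ey=(C[0]+C[2]-C[1]-C[3])
yaw=np.arctan2(ex[1]-ey[0],ex[0]+ey[1]); a=np.array([np.cos(yaw),np.sin(yaw)]); b=np.array([-a[1],a[0]])
F=np.array([mid+sx*.051*a+sy*.051*b for sx,sy in((-1,1),(-1,-1),(1,1),(1,-1))])
print("yaw",yaw,"fit",F.round(4),"res mm",((C-F)*1e3).round(1))
np.save("F.npy",F); np.save("yaw.npy",yaw)
out=[]
for n,d in S.items():
    p0=proj(d,[*mid,.068]); o=d["img"].copy(); s=6
    u,v=(p0-[33,33]).astype(int); c=cv2.resize(o[v:v+66,u:u+66],None,fx=s,fy=s,interpolation=cv2.INTER_CUBIC)
    for f in F:
        for r in(0,.034):
            for th in np.linspace(0,6.28,24 if r else 1):
                q=(proj(d,[f[0]+r*np.cos(th),f[1]+r*np.sin(th),.068])-[u,v]+.5)*s; cv2.circle(c,tuple(q.astype(int).tolist()),2,(255,0,255),-1)
    out.append(c)
cv2.imwrite("pics/crop.png",np.hstack(out))
E
```

```text
[0.4932 0.1115 0.056 ] diam 0.08973456944378885
[0.5158 0.0119 0.056 ] diam 0.09019279387063257
[0.5944 0.1343 0.056 ] diam 0.08995463386576306
[0.6172 0.0363 0.056 ] diam 0.09015322357159335
yaw 0.22732805112760665 fit [[0.494  0.1117]
 [0.517  0.0123]
 [0.5933 0.1347]
 [0.6163 0.0353]] res mm [[-0.8 -0.1]
 [-1.1 -0.4]
 [ 1.  -0.4]
 [ 0.9  1. ]]
```

View pics/crop.png

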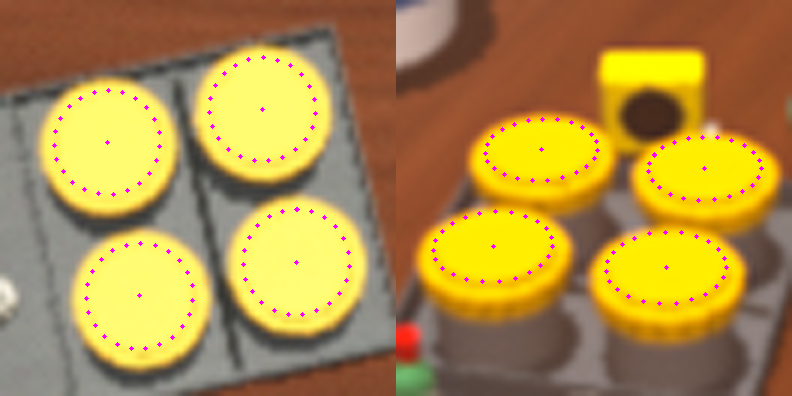

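The crop shows the fitted centres and 34 mm panel circles sitting on all four yellow covers in both views. I'll close the fingers, align the tool with the caddy and travel there.

>>> jog_arm(rows="0 0 0 0 0 0.136 1; 3 -3.6 0 0 0 0 1; 3 -3.6 0 0 0 0 1; 3 -3.6 0 0 0 0 1; 3 -3.6 0 0 0 0 1", force=20)

```text
time: 0.82
position: [0.3158, -0.4389, 0.2224]
tool_rot: [3.121, 0.356, -0.0]
ft_force: [0.0, 0.2, 0.1]
grip_width: 0.515
grip_force: 0.0
```

>>> jog_arm(rows="3 -3.6 0 0 0 0 1; 3 -3.6 0 0 0 0 1; 3 -3.6 0 0 0 0 1; 3 -3.6 0 0 0 0 1; 3 -3.6 0 0 0 0 1")

```text
time: 1.45
position: [0.4213, -0.2299, 0.2226]
tool_rot: [3.121, 0.355, 0.0]
ft_force: [0.3, -0.6, 0.0]
grip_width: 0.014
grip_force: 0.0
```

>>> jog_arm(rows="3 -3.6 0 0 0 0 1; 3 -3.6 0 0 0 0 1; 3 -3.6 0 0 0 0 1; 0 0 0 0 0 0 1; 0 0 0 0 0 0 1")

```text
time: 2.08
position: [0.484, -0.1064, 0.2223]
tool_rot: [3.121, 0.355, -0.001]
ft_force: [0.2, -1.1, 0.5]
grip_width: 0.006
grip_force: 0.0
```

```bash
cat >> h.py <<'E'
def goto(lid,ox,oy,z):
    """tool-frame shift (cm) to point offset ox,oy (caddy axes, m) on lid at height z, and tilt error"""
    s=ctrl.get_state(); M=R.from_rotvec(s["tool_rot"]).as_matrix(); yaw=float(np.load("yaw.npy"))
    a=np.array([np.cos(yaw),np.sin(yaw)]); b=np.array([-a[1],a[0]])
    T=np.array([*(np.load("F.npy")[lid-1]+ox*a+oy*b),z])
    print("t",round(s["time"],2),"pos",s["position"].round(4),"F",s["ft_force"].round(2),"w",round(s["grip_width"],3))
    print("shift cm",(M.T@(T-s["position"])*100).round(2),"toolx yaw err",np.arctan2(M[1,0],M[0,0])-yaw,"z axis",M[:,2].round(4))
E
python3 -c "
from h import *
goto(2,.03,0,.08)"
```

```text
t 2.08 pos [ 0.484  -0.1064  0.2223] F [ 0.19 -1.13  0.45] w 0.006
shift cm [  8.9  -10.84  14.22] toolx yaw err -0.0006436738214947169 z axis [-6.e-04 -7.e-04 -1.e+00]
```

>>> jog_arm(rows="3 -3.6 0 0 0 0 1; 3 -3.6 0 0 0 0 1; 2.9 -3.6 4 0 0 0 1; 0 0 5 0 0 0 1; 0 0 4 0 0 0 1")

```text
time: 2.7
position: [0.546, 0.0178, 0.0903]
tool_rot: [3.121, 0.353, -0.003]
ft_force: [0.9, -0.1, -0.3]
grip_width: 0.005
grip_force: 0.0
```

>>> jog_arm(rows="0 0 0 0 0 0 1; 0 0 0 0 0 0 1")

```text
time: 2.95
position: [0.5478, 0.0184, 0.094]
tool_rot: [3.121, 0.353, 0.003]
ft_force: [0.9, 0.1, 0.4]
grip_width: 0.001
grip_force: 0.0
```

```bash
python3 -c "
from h import *
goto(2,.03,0,.07)"
```

```text
t 2.95 pos [0.5478 0.0184 0.094 ] F [0.9  0.12 0.4 ] w 0.001
shift cm [-0.15 -0.1   2.4 ] toolx yaw err -0.0022772422243980406 z axis [ 1.9e-03 -4.0e-04 -1.0e+00]
```

>>> jog_arm(rows="-0.1 -0.1 2.1 0 0 0 1; 0 0 0 0 0 0 1; 0 0 0 0 0 0 1; 0 0 0 0 0 0 1")

```text
time: 3.45
position: [0.5465, 0.02, 0.0729]
tool_rot: [3.121, 0.355, 0.003]
ft_force: [-0.8, -0.2, 0.6]
grip_width: 0.008
grip_force: 0.0
```

>>> jog_arm(rows="0 0 0.1 0 0 0 1; 0 0 0.1 0 0 0 1; 0 0 0.1 0 0 0 1; 0 0 0 0 0 0 1; 0 0 0 0 0 0 1")

```text
time: 4.08
position: [0.5455, 0.0202, 0.0684]
tool_rot: [-3.121, -0.356, 0.0]
ft_force: [-0.1, -0.4, -0.2]
grip_width: 0.006
grip_force: 0.0
```

>>> jog_arm(rows="0 0 0.1 0 0 0 1; 0 0 0 0 0 0 1; 0 0 0 0 0 0 1")

```text
time: 4.45
position: [0.5457, 0.0202, 0.0681]
tool_rot: [3.121, 0.356, 0.0]
ft_force: [-1.8, 0.0, 4.5]
grip_width: 0.002
grip_force: 2.7
```

>>> jog_arm(rows="0 0 0.1 0 0 0 1; 0 0 0 0 0 0 1; 0 0 0 0 0 0 1")

```text
time: 4.82
position: [0.5458, 0.0202, 0.0679]
tool_rot: [3.121, 0.355, 0.0]
ft_force: [-4.0, -0.7, 11.7]
grip_width: 0.002
grip_force: 5.3
```

lid_2 stops dead at z = 68 mm with 11.7 N, so it is sound. Next is lid_4, at its near edge.

>>> jog_arm(rows="0 0 -1 0 0 0 1; 4.2 0 0 0 0 0 1; 0 0 0.4 0 0 0 1; 0 0 0.2 0 0 0 1; 0 0 0 0 0 0 1")

```text
time: 5.45
position: [0.5853, 0.0293, 0.07]
tool_rot: [3.121, 0.355, -0.002]
ft_force: [0.5, 0.1, -0.5]
grip_width: 0.007
grip_force: 0.0
```

>>> jog_arm(rows="0 0 0.1 0 0 0 1; 0 0 0.1 0 0 0 1; 0 0 0 0 0 0 1; 0 0 0 0 0 0 1")

```text
time: 5.95
position: [0.5865, 0.0296, 0.0686]
tool_rot: [3.121, 0.355, 0.0]
ft_force: [-0.9, -0.4, 0.6]
grip_width: 0.005
grip_force: 0.0
```

>>> jog_arm(rows="0 0 0.1 0 0 0 1; 0 0 0 0 0 0 1; 0 0 0 0 0 0 1")

```text
time: 6.32
position: [0.5864, 0.0296, 0.0675]
tool_rot: [3.121, 0.356, -0.0]
ft_force: [-0.2, -0.6, 0.8]
grip_width: 0.009
grip_force: 0.2
```

```bash
python3 -c "
from h import *
goto(4,-.03,0,.066)"
```

```text
t 6.33 pos [0.5864 0.0296 0.0675] F [-0.19 -0.65  0.77] w 0.009
shift cm [0.04 0.12 0.15] toolx yaw err -0.0004990786941203307 z axis [-1.e-04 -0.e+00 -1.e+00]
```

>>> jog_arm(rows="0 0 0.1 0 0 0 1; 0 0 0 0 0 0 1; 0 0 0 0 0 0 1")

```text
time: 6.7
position: [0.5864, 0.0296, 0.0665]
tool_rot: [3.121, 0.356, -0.0]
ft_force: [-0.9, -0.0, 0.8]
grip_width: 0.008
grip_force: 0.2
```

>>> jog_arm(rows="0 0 0.1 0 0 0 1; 0 0 0 0 0 0 1; 0 0 0 0 0 0 1")

```text
time: 7.08
position: [0.5864, 0.0296, 0.0655]
tool_rot: [3.121, 0.356, -0.0]
ft_force: [-0.7, -0.2, -0.3]
grip_width: 0.004
grip_force: 0.4
```

lid_4 gives way under less than 1 N: the finger is 2.5 mm down already. I'll go one step further, then check with the camera.

>>> jog_arm(rows="0 0 0.1 0 0 0 1; 0 0 0 0 0 0 1; 0 0 0 0 0 0 1")

```text
time: 7.45
position: [0.5865, 0.0296, 0.065]
tool_rot: [3.121, 0.355, 0.0]
ft_force: [-1.7, -0.8, 5.7]
grip_width: 0.006
grip_force: 2.9
```

```bash
python3 - <<'E'
from h import *
d=imaging.get_image("side"); u,v=(proj(d,[.56,.075,.068])-[40,40]).astype(int)
cv2.imwrite("pics/rock.png",cv2.resize(d["img"][v:v+80,u:u+80],None,fx=7,fy=7,interpolation=cv2.INTER_CUBIC))
goto(4,0,0,.08)
E
```

```text
t 7.5 pos [0.5865 0.0296 0.065 ] F [-2.2  -1.36  4.94] w 0.007
shift cm [ 3.03  0.12 -1.5 ] toolx yaw err -0.0005298825038528854 z axis [ 2.e-04 -3.e-04 -1.e+00]
```

View pics/rock.png

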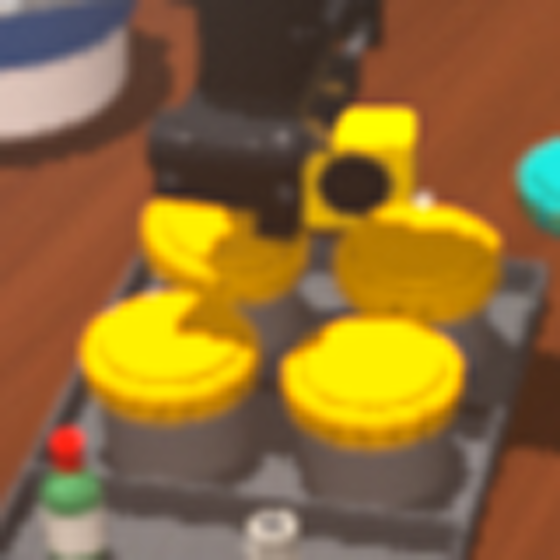

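The crop shows the closed fingers on lid_4, far right at about (230,240). The finger went 3 mm down under less than 1 N and then stopped hard at 65 mm, roughly 0.15 rad at a contact about 20 mm out. That makes lid_4 the loose cover. I'll let it level and press its middle.

>>> jog_arm(rows="0 0 -1.5 0 0 0 1; 3 0.1 0 0 0 0 1; 0 0 0 0 0 0 1; 0 0 0.6 0 0 0 1; 0 0 0 0 0 0 1")

```text
time: 8.12
position: [0.6147, 0.0351, 0.0727]
tool_rot: [3.121, 0.356, -0.003]
ft_force: [-0.5, 0.5, 0.1]
grip_width: 0.006
grip_force: 0.0
```

>>> jog_arm(rows="0 0 0.2 0 0 0 1; 0 0 0.1 0 0 0 1; 0 0 0.1 0 0 0 1; 0 0 0.1 0 0 0 1; 0 0 0 0 0 0 1")

```text
time: 8.75
position: [0.6159, 0.0354, 0.0685]
tool_rot: [3.121, 0.355, 0.0]
ft_force: [0.6, -0.5, 0.2]
grip_width: 0.007
grip_force: 0.0
```

```bash
python3 -c "
from h import *
goto(4,0,0,.062)"
```

```text
t 8.75 pos [0.6159 0.0354 0.0685] F [ 0.61 -0.52  0.19] w 0.007
shift cm [0.04 0.02 0.65] toolx yaw err -0.0005249611361312356 z axis [ 0.e+00 -1.e-04 -1.e+00]
```

>>> jog_arm(rows="0 0 0.1 0 0 0 1; 0 0 0.1 0 0 0 1; 0 0 0.1 0 0 0 1; 0 0 0 0 0 0 1; 0 0 0 0 0 0 1")

```text
time: 9.38
position: [0.6161, 0.0354, 0.0657]
tool_rot: [3.121, 0.355, 0.001]
ft_force: [-0.8, -0.4, 4.8]
grip_width: 0.004
grip_force: 2.5
```

>>> jog_arm(rows="0 0 0.1 0 0 0 1; 0 0 0.1 0 0 0 1; 0 0 0.1 0 0 0 1; 0 0 0 0 0 0 1; 0 0 0 0 0 0 1")

```text
time: 10.0
position: [0.6161, 0.0354, 0.0629]
tool_rot: [3.121, 0.355, 0.001]
ft_force: [-2.0, -0.5, 5.6]
grip_width: 0.004
grip_force: 3.0
```

>>> jog_arm(rows="0 0 0.1 0 0 0 1; 0 0 0 0 0 0 1; 0 0 0 0 0 0 1")

```text
time: 10.38
position: [0.6161, 0.0354, 0.0623]
tool_rot: [3.121, 0.355, 0.001]
ft_force: [-2.7, -0.6, 8.6]
grip_width: 0.006
grip_force: 4.3
```

>>> jog_arm(rows="0 0 0.1 0 0 0 1; 0 0 0 0 0 0 1; 0 0 0 0 0 0 1; 0 0 0 0 0 0 1")

```text
time: 10.88
position: [0.6161, 0.0354, 0.0622]
tool_rot: [3.121, 0.355, 0.001]
ft_force: [-4.1, -1.2, 13.6]
grip_width: 0.005
grip_force: 6.6
```

>>> jog_arm(rows="0 0 0 0 0 0 1; 0 0 0 0 0 0 1; 0 0 0 0 0 0 1; 0 0 0 0 0 0 1")

```text
time: 11.38
position: [0.6161, 0.0354, 0.0622]
tool_rot: [3.121, 0.355, 0.001]
ft_force: [-4.7, -0.1, 12.6]
grip_width: 0.001
grip_force: 6.6
```

```bash
python3 - <<'E'
from h import *
d=imaging.get_image("side"); u,v=(proj(d,[.56,.075,.068])-[40,40]).astype(int)
cv2.imwrite("pics/held.png",cv2.resize(d["img"][v:v+80,u:u+80],None,fx=7,fy=7,interpolation=cv2.INTER_CUBIC))
goto(4,0,0,.062)
E
```

```text
t 11.43 pos [0.6161 0.0354 0.0622] F [-4.56 -1.13 13.28] w 0.009
shift cm [0.02 0.01 0.02] toolx yaw err -0.0005508158284140419 z axis [ 5.e-04 -8.e-04 -1.e+00]
```

View pics/held.png

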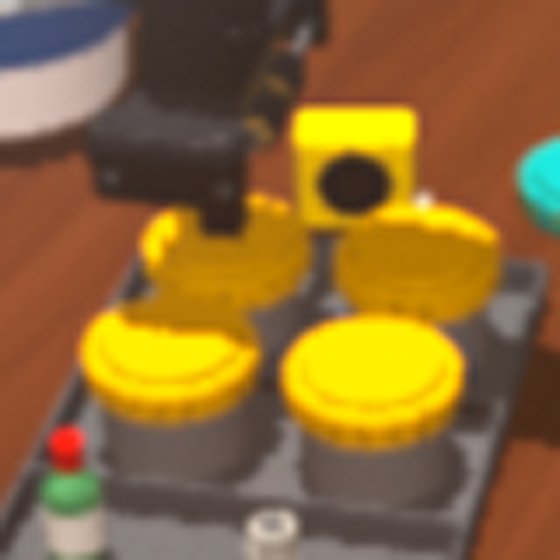

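The fingertips are in the middle of lid_4, around (225,230), and it looks level. It is bottomed at z = 62.2 mm with about 13 N steady. The other covers, the tape measure and the glue bottle haven't moved, so I'm handing in.

```bash
python3 -c "
from bench import ticket
print(ticket.close_job())"
```

```text
the job is handed in; nothing more can be done
None
```

The loose cover was lid_4 (far right): it rocked under a light edge press, and I handed the job in with the fingertips holding it down level in its middle, top at about 62 mm with 13 N; the hand-in gave no verdict.

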